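Index the gear-hub turntable to the yellow station and lock it

ROBOT

A 7-joint arm with a two-finger parallel gripper is mounted at the origin on the work surface. World frame = base frame: x ahead of the robot, y to its left, z up, the work surface at z = 0. Lengths are in m, angles in rad, forces in N, time in s.
With the tool pointing down it reaches from about 0.375 to 0.925 m from the base axis. Payload 3.1 kg.
Tool frame: the origin (TCP) lies between the finger pads; the fingertips stand 19 mm ahead of it and the grasp point (between the pads) is the TCP; z points along the fingers, y is the line along which they close (so a half turn about z gives the same grasp; the last joint's range is limited). The gripper opens to 85 mm and grips with 20 to 120 N. Pads are 22 mm wide; open, the fingers measure 114 mm over their backs; the gripper's body (76 mm by 85 mm) begins 54 mm behind the grasp point. The pads swing forward as they close: fully open they stand 13 mm farther back than shut.
Start: joints at [1.124, 0.383, 0.044, 1.598, -0.018, 1.161, -0.05], TCP at [0.222, -0.611, 0.25] pointing down, gripper open.
Joint ranges: [-2.61, 2.61], [-0.41, 2.15], [-1.48, 1.57], [0, 2.5], [-1.57, 4.71], [0.05, 1.97], [-2.85, 2.85]. Speed limits (rad/s): [2.79, 2.79, 3.14, 3.14, 3.14, 3.14, 3.14].

INTERFACE

Orientations are given as a unit quaternion [x, y, z, w].
In Python, from bench import move_ptp, movel, move_j, move_gripper, pause, inverse_kinematics, read_camera, camera_params, MotionError, sign_off, look_for, tip_of, read_time_s, read_qpos, read_joint_vel, read_effort, read_eef_pos, read_tcp_rot, read_ft_force, read_ft_torque, read_finger_gap, read_grasp_force gives the robot as it stands. Calls block until the motion is done:
- move_ptp(position, orientation): joint-space move of the TCP to a pose.
- movel(position, orientation=None, speed=0.15): straight line of the TCP; orientation=None keeps the orientation; speed is the mean speed in m/s.
- move_j(angles): joint-space move.
- move_gripper(opening, effort=None): finger opening in m; effort is the grip in N (None keeps the last); returns when the fingers have stopped.
- pause(seconds).
- inverse_kinematics(position, orientation): joint angles nearest the present ones, or None.
- read_camera(name): name is "scene" or "top"; returns the picture (400x640x3 uint8, red, green, blue); there is no depth.
- camera_params(name): a dict with "K" (3x3 intrinsics, pixels), "camera_from_world" (4x4, takes a point from world to camera coordinates). Camera axes: x right, y down, z forward; pixel columns grow to the right and rows downward; lengths in m; the calibration is good to about 2 mm. A picture is of the moment at which its call begins. camera_params takes no time and is no camera call.
A pose or a line that the arm cannot do raises MotionError and nothing moves.
- sign_off(): hands the job in; it is judged then, once.
Trained networks look in the newest picture that a camera, given by its name, has taken for a name from the list of things; names that differ only in an ending like _2 or _b are one class to them, and where a whole thing is asked for, a point or a joint stands for the part that bears it (a point fixed in the world has none). Each returns a list of dicts, best first, with "confidence" (0 to 1); they miss things now and then, are a little off and sometimes report something else, mostly with a low value. They report only what shows in the picture. A call takes as long as a camera call.
- look_for(camera, name): "at" ([column, row] in pixels, amid what is visible of it).
- tip_of(camera, name): "at" ([column, row] in pixels: a listed point, or the origin of a listed thing).
Readings, each from a call of its own:
- read_time_s(): time.
- read_qpos(): joint angles.
- read_joint_vel(): joint speeds.
- read_effort(): joint torques, N m.
- read_eef_pos(): TCP position.
- read_tcp_rot(): TCP orientation.
- read_ft_force(): force on the tool from outside, world axes, zero at the start.
- read_ft_torque(): the same for the moment, N m.
- read_finger_gap(): finger opening in m.
- read_grasp_force(): force on a finger pad.
Only numpy, scipy, OpenCV 4.12 (cv2) and the standard library are available. Lean on these libraries where they do the work, as an engineer would, in place of code of your own. Each camera call takes 0.05 s, during which the arm holds its last target. There are 200 camera calls.

TASK

The gear hub on the blue indexing table must be turned to the station marked with the yellow disc. Draw the red-knobbed locking bolt out, pull the sprung index pin up by its black knob, swing the table round until the yellow pointer stands at the yellow disc, and let the pin down fully into the hole there; then push the locking bolt fully home again. Leave the other things on the bench where they are.

Things in the scene. Friction and masses are not known exactly. Their poses are not given: they have to be found in the camera images.
- index_table: Fixed blue round base, 330 mm across, 30 mm high. Origin: on the turntable's vertical axis, at bench level. Its x axis points from there to the hole where the pin starts; the locking bolt is on the -x side. Five 13 mm pin holes lie 110 mm from the axis, at -72, -36, 0, +36, +72 degrees about z. The gear hub on top is 100 mm across (86 mm from 70 mm above the bench up), its top 122 mm above the bench.
- turntable (a joint): Turn in rad about the base's +z (anticlockwise from above) of the steel disc with ten rim notches that carries the hub and a yellow arm; 0 at the start, stops at +-1.42. Stiff (0.12 N m), stays where left. It is blocked while the pin is in a hole or the locking bolt in a rim notch; with the pin at any of the five holes, a notch faces the bolt.
- pointer_tip (a point): Tip of the yellow pointer on the end of the yellow index arm, 145 mm from the axis, 63 mm above the bench; it points straight out past the pin. The arm is 30 mm wide, its top 72 mm above the bench, with a steel collar round the pin, 22 mm across and 82 mm above the bench at its top.
- index_pin (a joint): Lift of the sprung index pin in m: 0 = fully down in a hole, 0.024 = upper stop. The pin, 10 mm thick with a round tip, goes 12 mm into the plate: above 0.013 lift it is clear and the table can turn; between holes it would rest at 0.012. The spring pulls it down with 6 N (pin down) to 12 N (at the stop); let go, it snaps down.
- pin_knob (a point): Grip point of the black pin knob, on its vertical axis, 110 mm from the table's axis, 105 mm above the bench with the pin down (it rises and swings with the pin). Round knob: 26 mm across from 84 to 110 mm above the bench, then a 33 mm head up to 120 mm. It cannot spin on the arm; it turns with the turntable.
- lock_bolt (a joint): How far the locking bolt is drawn out, in m: 0 = fully home in a rim notch (it starts at 0 to 0.002), 0.024 = outer stop. It clears the notch from about 0.012. It slides straight away from the table's axis, with about 2 N of friction, and stays where it is left.
- lock_knob (a point): Grip point of the red round knob of the locking bolt, 24 mm across and 34 mm tall (66 to 100 mm above the bench), standing upright on the bolt; the point lies on its vertical axis, 88 mm above the bench, 125 mm from the table's axis when home. Below it are grey guide blocks, 56 mm above the bench at the top, 40 mm wide.
- disc_yellow: Yellow disc, 22 mm across and 4 mm high, fixed on the base beside one of the four other holes, 151 mm from the table's axis, straight outwards of its hole: the station wanted. Origin: centre of its underside.
- disc_white: White disc, the same, beside another hole.
- disc_red: Red disc, the same, beside another hole.
- disc_green: Green disc, the same, beside another hole.
- spanner: Bystander: steel spanner, 190 mm long, lying on the bench. Origin: near its middle, underside.
- hammer: Bystander: hammer lying on the bench. Origin: near its middle, underside.
- oil_bottle: Bystander: blue bottle, 64 mm across, 150 mm high, standing. Origin: centre of its underside.
- gear_blank: Bystander: dark steel gear blank, 90 mm across, 45 mm high. Origin: centre of its underside.
- bearing: Bystander: steel bearing ring, 80 mm across, 23 mm high. Origin: centre of its underside.
- parts_tray: Bystander: red open tray, 120 x 170 x 45 mm. Origin: centre of its underside.
- mug: Bystander: white mug, 82 mm across, 90 mm high. Origin: centre of its underside.

How it is judged:
On the way, in this order (a step that is already met when the one before it is completed fails the run):
1. the locking bolt is drawn out of its notch (at least 16 mm) (value of joint lock_bolt above 0.016 m), for 0.1 s.
2. the index pin is pulled up clear of its hole (at least 13 mm) (value of joint index_pin above 0.013 m), for 0.1 s.
3. the pin is fully down in the hole at the yellow disc (horizontal distance between pointer_tip and disc_yellow below 0.016 m and value of joint index_pin below 0.003 m), for 0.2 s.
At the end, for the whole second after the job is handed in: The yellow pointer stands at the yellow disc (pointer tip within 16 mm of the disc's centre, seen from above), the index pin is down in the hole there (within 3 mm of fully down), the locking bolt is home (within 4 mm), and the turntable is at rest (all of step 3 and value of joint lock_bolt below 0.004 m and velocity of joint turntable between -0.02 and 0.02 rad/s); the robot touches nothing.
It fails at once if a bystander (spanner, hammer, bottle, gear blank, bearing, tray or mug) is moved more than 40 mm (distance of any of spanner, hammer, oil_bottle, gear_blank, bearing, parts_tray, mug from where it was at the start of the episode above 0.04 m).
It also fails if it takes over 59 s, if anything falls off the work surface, if the arm or the gripper's body presses on something with over 40 N, if the wrist force passes 120 N, or if a joint passes its speed limit or range.

## Working session

There is one attempt and no reset: what is moved stays moved. The work goes in short steps, each a Python script; the robot and the scene stay as the last script left them, time stands still between calls to the robot, and variables do not carry over. Pictures are saved under pics/ and viewed, at most 10 in all, crops included, and the job is handed in when it is done.

```bash
mkdir -p pics; cat > h.py <<'E'
from bench import *
import numpy as np, cv2
def ray(cam,uv,z):
    p=camera_params(cam);K=np.array(p["K"]);T=np.array(p["camera_from_world"])
    R,t=T[:3,:3],T[:3,3];c=-R.T@t;d=R.T@np.linalg.solve(K,[uv[0],uv[1],1.])
    return c+d*(z-c[2])/d[2]
def snap(cam,name):
    im=read_camera(cam);cv2.imwrite(f"pics/{name}.png",np.ascontiguousarray(im[:,:,::-1]));return im
def tri(uvs):
    A=[];b=[]
    for cam,uv in uvs.items():
        p=camera_params(cam);P=np.array(p["K"])@np.array(p["camera_from_world"])[:3]
        for i in (0,1):
            r=uv[i]*P[2]-P[i];A.append(r[:3]);b.append(-r[3])
    return np.linalg.lstsq(np.array(A),np.array(b),rcond=None)[0]
E
python3 - <<'E'
from h import *
for c in("top","scene"):snap(c,c+"0")
Z=dict(index_table=0,pointer_tip=.063,pin_knob=.105,lock_knob=.088,disc_yellow=.03,disc_white=.03,disc_red=.03,disc_green=.03)
for n,z in Z.items():
    o={}
    for c in("top","scene"):
        r=tip_of(c,n)
        if r:
            o[c]=r[0]["at"];print(n,c,np.round(r[0]["at"],1),round(r[0]["confidence"],2),ray(c,r[0]["at"],z).round(4))
    if len(o)==2:print("   tri",tri(o).round(4))
for n in"spanner hammer oil_bottle gear_blank bearing parts_tray mug".split():
    r=tip_of("top",n)
    if r:print(n,round(r[0]["confidence"],2),ray("top",r[0]["at"],0).round(3))
print(read_time_s(),read_eef_pos(),read_tcp_rot())
E
```

```text
index_table top [285.9 182.7] 0.91 [0.5384 0.0868 0.    ]
index_table scene [332.9 253.9] 0.75 [0.5383 0.0776 0.    ]
   tri [0.5395 0.0844 0.0044]
pointer_tip top [252.  225.9] 0.61 [0.4181 0.1676 0.063 ]
pointer_tip scene [396.6 224.4] 0.75 [0.4232 0.166  0.063 ]
   tri [0.4189 0.1666 0.0609]
pin_knob top [255.5 215.9] 0.51 [0.4416 0.1537 0.105 ]
lock_knob top [313.8 138.1] 0.49 [0.6431 0.0114 0.088 ]
lock_knob scene [275.8 234.7] 0.77 [0.6489 0.0163 0.088 ]
   tri [0.6444 0.0113 0.0827]
disc_yellow top [228.7 198.4] 0.59 [0.4912 0.2353 0.03  ]
disc_yellow scene [406.8 263.2] 0.44 [0.485  0.2337 0.03  ]
   tri [0.4905 0.235  0.0345]
disc_white top [252.5 224.7] 0.5 [0.4223 0.1708 0.03  ]
disc_white scene [274.5 155. ] 0.55 [ 0.318 -0.363  0.03 ]
   tri [0.4866 0.0834 0.2559]
disc_red top [288.2 237.2] 0.52 [0.3904 0.0763 0.03  ]
disc_red scene [371.2 216.2] 0.49 [0.3946 0.079  0.03  ]
   tri [0.3905 0.0765 0.0267]
disc_green top [229.6 163.7] 0.55 [0.584  0.2354 0.03  ]
disc_green scene [381.8 287.2] 0.46 [0.5762 0.2334 0.03  ]
   tri [0.5825 0.235  0.036 ]
spanner 0.93 [0.305 0.339 0.   ]
hammer 0.81 [ 0.489 -0.454  0.   ]
oil_bottle 0.78 [ 0.644 -0.361  0.   ]
gear_blank 0.85 [0.426 0.385 0.   ]
bearing 0.7 [0.67  0.021 0.   ]
parts_tray 0.68 [ 0.288 -0.394  0.   ]
mug 0.89 [0.676 0.351 0.   ]
1.25 [ 0.22216511 -0.61085318  0.25025244] [ 9.84825312e-01  1.73548563e-01  3.47751883e-06 -1.77212544e-05]
```

View pics/top0.png

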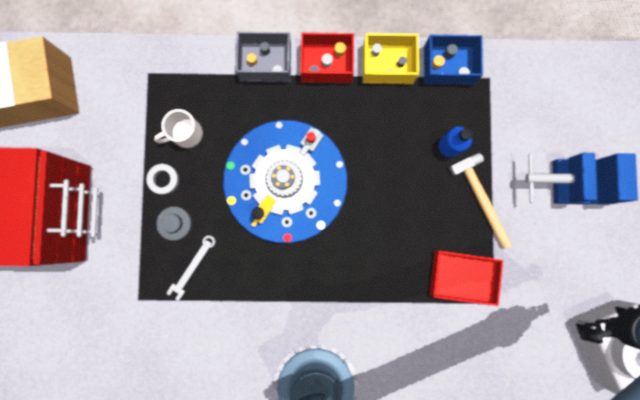

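View pics/scene0.png

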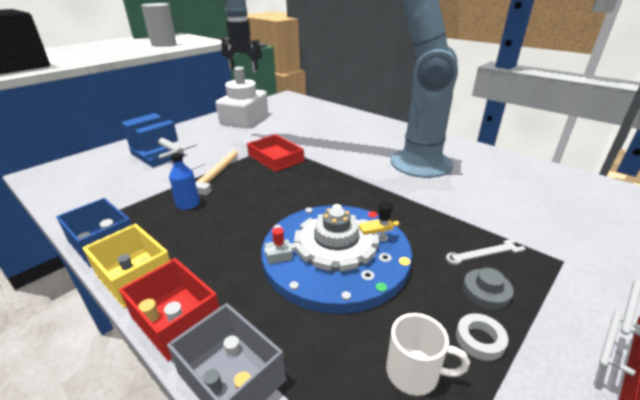

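Both views agree. The pointer sits at top (255,222), the yellow disc at (231,200), the lock knob at (311,137) and the table centre at (285,182), so yellow is one station clockwise (-36°). Next I fit the table pose with the known radii and check the reach.

```bash
cat >> h.py <<'E'
from scipy.spatial.transform import Rotation as Ro
def down(a): # tool z down, closing axis (tool y) along world angle a
    y=np.array([np.cos(a),np.sin(a),0]);z=np.array([0,0,-1.]);x=np.cross(y,z)
    return Ro.from_matrix(np.c_[x,y,z]).as_quat()
E
python3 - <<'E'
from h import *
from scipy.optimize import least_squares
d=np.deg2rad
obs=[("disc_yellow",.030,.151,-36),("disc_red",.030,.151,36),("disc_green",.030,.151,-72),("disc_white",.030,.151,72),("pointer_tip",.063,.145,0),("pin_knob",.105,.110,0),("lock_knob",.088,.126,180),("index_table",0,0,0)]
L=[]
for n,z,r,a in obs:
  for c in("top","scene"):
    for q in tip_of(c,n)[:2]:
      if q["confidence"]>.35:L.append((n+" "+c,z,r,a,q["at"]))
W=[(n,ray(c,uv,z)[:2],r,a) for n,z,r,a,uv in L for c in[n.split()[1]]]
f=lambda p:np.concatenate([p[:2]+r*np.array([np.cos(p[2]+d(a)),np.sin(p[2]+d(a))])-w for n,w,r,a in W])
s=least_squares(f,[.539,.085,d(145.8)],loss="cauchy",f_scale=.003)
print(s.x,np.rad2deg(s.x[2]))
for (n,*_),e in zip(W,f(s.x).reshape(-1,2)):print(n,(e*1000).round(1))
np.save("fit.npy",s.x);x,y,t=s.x
e=lambda r,a:np.array([x+r*np.cos(t+a),y+r*np.sin(t+a)])
for k in range(2):
  for nm,r,a,z,o in[("lock",.126,np.pi,.088,0),("lockout",.149,np.pi,.088,0),("pin",.11,0,.105,np.pi/2),("pin-36",.11,-d(36),.130,np.pi/2)]:
    q=inverse_kinematics([*e(r,a),z],down(t+a+o+k*np.pi));print(k,nm,e(r,a).round(4),None if q is None else np.round(q,2))
E
```

```text
[0.53958108 0.08706502 2.55624014] 146.4617713148339
disc_yellow top [-4.4 -6.7]
disc_yellow scene [ 1.8 -5.1]
disc_red top [-1.7  4.2]
disc_red scene [-5.9  1.6]
disc_green top [-4.  -2.8]
disc_green scene [ 3.8 -0.8]
disc_green scene [90.2 -0.7]
disc_white top [  -1.  -177.7]
disc_white top [ 5.4 -1.4]
disc_white scene [103.4 356.1]
disc_white scene [15.3  8.3]
pointer_tip top [ 0.6 -0.4]
pointer_tip scene [-4.4  1.2]
pointer_tip scene [-10.  68.]
pin_knob top [ 6.3 -5.9]
lock_knob top [1.5 6. ]
lock_knob scene [-4.3  1.1]
index_table top [1.1 0.3]
index_table scene [1.3 9.4]
0 lock [0.6446 0.0175] [ 0.29  0.61 -0.5   1.7   0.35  0.92 -0.93]
0 lockout [0.6638 0.0047] [ 0.31  0.64 -0.51  1.65  0.36  0.95 -0.91]
0 pin [0.4479 0.1478] [-1.04  0.3   0.71  2.16 -0.28  0.77 -2.3 ]
0 pin-36 [0.5011 0.1901] [ 0.54  0.68 -1.24  1.93  0.74  1.09  2.48]
1 lock [0.6446 0.0175] [ 0.75  0.99 -1.25  1.68  0.99  1.25  1.82]
1 lockout [0.6638 0.0047] [ 0.74  1.02 -1.25  1.63  1.01  1.27  1.85]
1 pin [0.4479 0.1478] [ 0.48  0.44 -1.01  2.1   0.49  0.86  0.17]
1 pin-36 [0.5011 0.1901] [ 0.41  0.53 -1.02  1.93  0.55  0.98 -0.52]
```

The network points scatter by about 5 mm, so I'll refine with colour centroids of the discs (known height) around those predictions.

```bash
python3 - <<'E'
from h import *
from scipy.optimize import least_squares
d=np.deg2rad
x,y,t=np.load("fit.npy")
P=lambda p,r,a,z:np.array([p[0]+r*np.cos(p[2]+d(a)),p[1]+r*np.sin(p[2]+d(a)),z])
def proj(cam,X):
    q=camera_params(cam);T=np.array(q["camera_from_world"]);v=np.array(q["K"])@(T[:3,:3]@X+T[:3,3]);return v[:2]/v[2]
H={"yellow":(-36,(22,38),.034),"red":(36,(170,190),.034),"green":(-72,(50,75),.034),"redknob":(180,(170,190),.083)}
obs=[]
for cam in("top","scene"):
    im=cv2.imread(f"pics/{cam}0.png");hsv=cv2.cvtColor(im,cv2.COLOR_BGR2HSV)
    for n,(a,(lo,hi),z) in H.items():
        r=.126 if n=="redknob" else .151
        u=proj(cam,P((x,y,t),r,a,z));m=np.zeros(im.shape[:2],np.uint8)
        cv2.circle(m,tuple(int(v) for v in u.round()),12,1,-1)
        h,s=hsv[...,0].astype(int),hsv[...,1]
        m&=((h>=lo)&(h<=hi)|((hi==190)&(h<8))).astype(np.uint8)&(s>90)&(hsv[...,2]>90)
        k,lab,st,ce=cv2.connectedComponentsWithStats(m)
        if k<2:print(cam,n,"none");continue
        i=1+np.argmax(st[1:,4]);c=ce[i];print(cam,n,u.round(1),c.round(1),st[i,4]);
        obs.append((cam,n,r,a,z,c))
    if cam=="top":
        m=((hsv[...,0]>95)&(hsv[...,0]<125)&(hsv[...,1]>120)).astype(np.uint8);m[:, :200]=0;m[:,370:]=0;m[:100]=0;m[260:]=0
        cs,_=cv2.findContours(m,0,2);C=cv2.convexHull(max(cs,key=cv2.contourArea));el=cv2.fitEllipse(C);c=np.array(el[0])
        print("base",c,el[1],ray("top",c,.03))
        obs.append((cam,"base",0,0,.03,c))
f=lambda p:np.concatenate([P(p,r,a,z)[:2]-ray(c,uv,z)[:2] for c,n,r,a,z,uv in obs])
s=least_squares(f,[x,y,t],loss="cauchy",f_scale=.002);print(s.x,np.rad2deg(s.x[2]))
for o,e in zip(obs,f(s.x).reshape(-1,2)):print(o[:2],(e*1000).round(1))
np.save("fit2.npy",s.x)
E
```

```text
top yellow [230.9 200. ] [230.6 200.2] 51
top red [286.5 237.8] [287.1 237.5] 43
top green [230.3 164.9] [229.7 165.2] 36
top redknob [311.5 137.9] [310.7 136.9] 77
base [284.83056641 181.09552002] (124.23377990722656, 125.6925048828125) [0.53896645 0.08764326 0.03      ]
scene yellow [404.4 261.1] [404.3 261.2] 54
scene red [373.2 214.1] [372.7 213.4] 43
scene green [380.5 286.6] [380.8 286.8] 57
scene redknob [277.9 235.9] [277.8 235.8] 159
[0.5401161  0.08743726 2.56463879] 146.9429785428143
('top', 'yellow') [ 0.1 -0.9]
('top', 'red') [-0.3  0.6]
('top', 'green') [-0.1 -1. ]
('top', 'redknob') [-1.6 -0.8]
('top', 'base') [ 1.1 -0.2]
('scene', 'yellow') [-1.1 -0. ]
('scene', 'red') [2.  1.8]
('scene', 'green') [-0.6 -0.1]
('scene', 'redknob') [1.1 1.6]
```

Residuals are about 1 mm. Now the locking bolt.

```bash
cat >> h.py <<'E'
try: X,Y,T=np.load("fit2.npy")
except Exception: pass
def at(r,a,z): return [X+r*np.cos(T+a),Y+r*np.sin(T+a),z]
def st(*m): print(*m,round(read_time_s(),2),np.round(read_eef_pos(),4),"F",np.round(read_ft_force(),1),"gap",round(read_finger_gap(),4),"g",round(read_grasp_force(),1))
E
python3 - <<'E'
from h import *
o=down(T+np.pi)
move_gripper(.06,40)
move_ptp(at(.126,np.pi,.22),o);st("above")
movel(at(.126,np.pi,.088),o,.15);st("down")
move_gripper(0,40);st("grip")
movel(at(.1475,np.pi,.088),o,.06);st("pulled")
snap("scene","scene1")
E
```

```text
above 5.11 [0.6458 0.0166 0.2198] F [-0.7  0.2  0.3] gap 0.0598 g 0.0
down 6.14 [0.6468 0.019  0.0892] F [-0.8  0.2  0.3] gap 0.0604 g 0.0
grip 6.56 [0.6464 0.0188 0.0892] F [-1.3  0.8  4.6] gap 0.0225 g 39.1
pulled 7.07 [0.6651 0.0067 0.0892] F [ 0.5 -1.1  5.1] gap 0.0226 g 39.2
```

View pics/scene1.png

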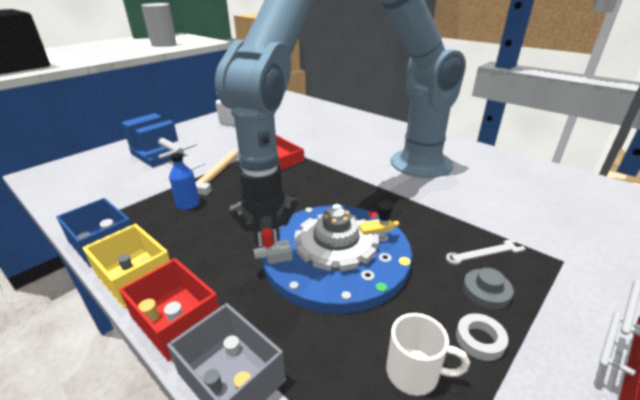

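```bash
python3 - <<'E'
import cv2
a=cv2.imread("pics/scene0.png")[180:290,210:350];b=cv2.imread("pics/scene1.png")[180:290,210:350]
cv2.imwrite("pics/cmp1.png",cv2.resize(cv2.hconcat([a,b]),None,fx=2.8,fy=2.8,interpolation=cv2.INTER_CUBIC))
E
```

```text
(no output)
```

View pics/cmp1.png

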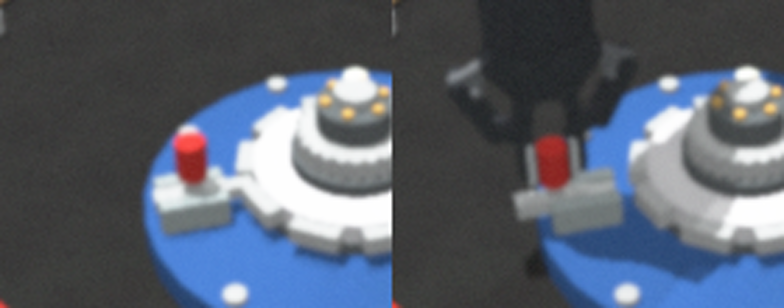

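The red knob is between the fingers and the bolt is clear of the notch by about 22 mm. Now the pin.

```bash
python3 - <<'E'
from h import *
move_gripper(.06,40)
p=read_eef_pos();movel([p[0],p[1],.22],None,.2);st("up")
o=down(T+np.pi/2+np.pi)
move_ptp(at(.11,0,.22),o);st("above",np.round(read_qpos(),2))
movel(at(.11,0,.105),o,.15);st("down")
move_gripper(0,70);st("grip")
movel(at(.11,0,.1255),o,.05);st("lifted")
snap("scene","scene2")
E
python3 -c "
import cv2
b=cv2.imread('pics/scene2.png')[130:300,240:450]
cv2.imwrite('pics/c2.png',cv2.resize(b,None,fx=3,fy=3,interpolation=cv2.INTER_CUBIC))"
```

```text
up 8.37 [0.6623 0.0068 0.2187] F [ 0.3 -0.3  0.2] gap 0.0598 g 0.0
above [ 0.56  0.19 -1.03  2.01  0.19  1.04  0.43] 9.54 [0.4484 0.1468 0.2196] F [-0.2  0.4  0.5] gap 0.0601 g 0.0
down 10.46 [0.4487 0.1479 0.1056] F [ 0.1 -0.2  0.5] gap 0.0596 g 0.0
grip 10.84 [0.4488 0.1476 0.1063] F [-0.8 -1.   5.8] gap 0.031 g 68.6
lifted 11.4 [0.4482 0.1467 0.1252] F [  5.5   0.4 -12.1] gap 0.0308 g 70.0
```

View pics/c2.png

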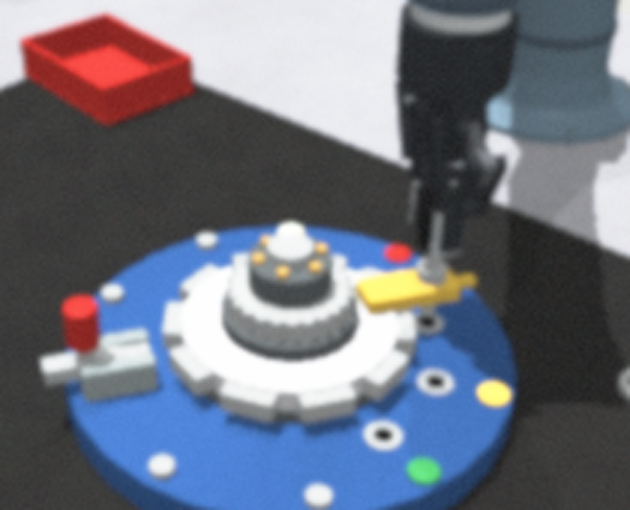

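The pin is up about 19 mm (spring load 12 N) and the table is clear. Now the swing of -36° along the arc, then lowering while held.

```bash
python3 - <<'E'
from h import *
for k in range(1,7):
    a=-np.deg2rad(6*k)
    movel(at(.11,a,.1255),down(T+a+np.pi*1.5),.04)
st("swung",np.round(read_qpos(),2),np.round(at(.11,a,.1255),4),np.round(read_ft_torque(),2))
for z in(.121,.117,.113):
    movel(at(.11,a,z),None,.04);st(z)
snap("scene","scene3");snap("top","top3")
for c in("top","scene"):
    r=tip_of(c,"pointer_tip")
    if r:print(c,ray(c,r[0]["at"],.063).round(4),round(r[0]["confidence"],2))
print("exp",np.round(at(.145,a,.063),4),"disc",np.round(at(.151,a,.03),4))
E
python3 -c "
import cv2
b=cv2.imread('pics/scene3.png')[130:300,240:450]
cv2.imwrite('pics/c3.png',cv2.resize(b,None,fx=3,fy=3,interpolation=cv2.INTER_CUBIC))"
```

```text
swung [ 0.21  0.43 -0.77  1.95  0.38  0.91 -0.38] [0.5008 0.1902 0.1255] [-0.39 -0.7   0.14] 14.1 [0.5004 0.1899 0.1252] F [  3.9  -1.2 -12.1] gap 0.0306 g 70.2
0.121 14.37 [0.5004 0.1899 0.1207] F [  2.2  -1.7 -11.5] gap 0.0304 g 70.3
0.117 14.62 [0.5006 0.19   0.1168] F [ 2.  -2.7 -9.5] gap 0.0306 g 70.3
0.113 14.87 [0.5008 0.1901 0.1129] F [ 2.2 -2.9 -9.2] gap 0.0304 g 70.4
top [ 0.4797 -0.4362  0.063 ] 0.58
scene [0.4951 0.2255 0.063 ] 0.88
exp [0.4883 0.2229 0.063 ] disc [0.4861 0.2285 0.03  ]
```

View pics/c3.png

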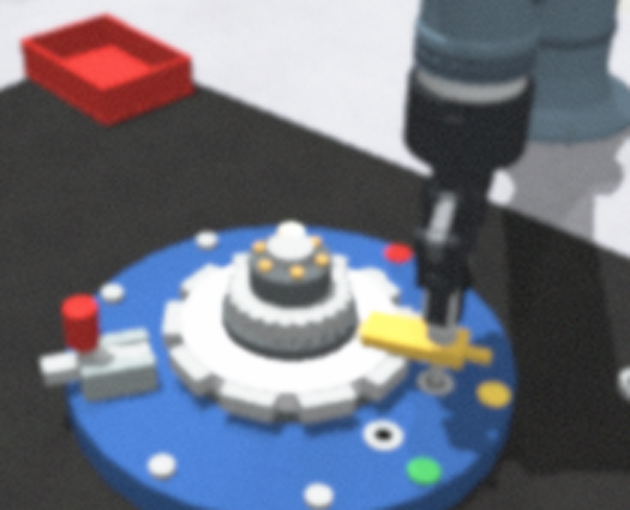

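The arm stands over the yellow station (yellow disc at crop (494,393)). The pull on the gripper still matches the spring at 7 mm lift, so the pin is entering the hole. I'll lower it the rest of the way and release.

```bash
python3 - <<'E'
from h import *
a=-np.deg2rad(36)
for z in(.109,.1062):
    movel(at(.11,a,z),None,.04);st(z)
move_gripper(.06,40);pause(.3);st("open")
# sideways probe not needed: check resting height by gentle re-closing is skipped; look instead
p=read_eef_pos();movel([p[0],p[1],.22],None,.2);st("up")
move_ptp(at(.1475,np.pi,.22),down(T+np.pi));st("abovelock")
snap("scene","scene4");snap("top","top4")
for c in("top","scene"):
  for n,z in(("pin_knob",.105),("pointer_tip",.063)):
    r=tip_of(c,n)
    if r:print(n,c,r[0]["at"],ray(c,r[0]["at"],z).round(4),round(r[0]["confidence"],2))
print(np.round(at(.145,a,.063),4),np.round(at(.11,a,.105),4))
x=cv2.imread('pics/scene4.png')[150:300,240:430];y=cv2.imread('pics/scene0.png')[150:300,240:430]
cv2.imwrite('pics/c4.png',cv2.resize(cv2.hconcat([y,x]),None,fx=2.1,fy=2.1,interpolation=cv2.INTER_CUBIC))
E
```

```text
0.109 15.32 [0.5009 0.1901 0.1089] F [ 1.8 -3.4 -7. ] gap 0.0305 g 70.5
0.1062 15.57 [0.5011 0.1902 0.1065] F [ 2.  -4.6 -4.5] gap 0.0306 g 70.8
open 16.26 [0.5008 0.1902 0.1062] F [-0.1  0.3 -0.1] gap 0.0602 g 0.0
up 16.98 [0.5002 0.1896 0.2191] F [-0.4 -0.1  0.2] gap 0.06 g 0.0
abovelock 17.94 [0.6625 0.0095 0.2189] F [-0.2  0.7 -0.1] gap 0.06 g 0.0
pin_knob top [237.3, 190.5] [0.5045 0.2004 0.105 ] 0.41
pointer_tip top [229.7, 199.0] [0.4867 0.2265 0.063 ] 0.86
pin_knob scene [388.9, 231.2] [0.5048 0.1944 0.105 ] 0.71
pointer_tip scene [404.1, 252.3] [0.4947 0.2287 0.063 ] 0.75
[0.4883 0.2229 0.063 ] [0.5008 0.1902 0.105 ]
```

View pics/c4.png

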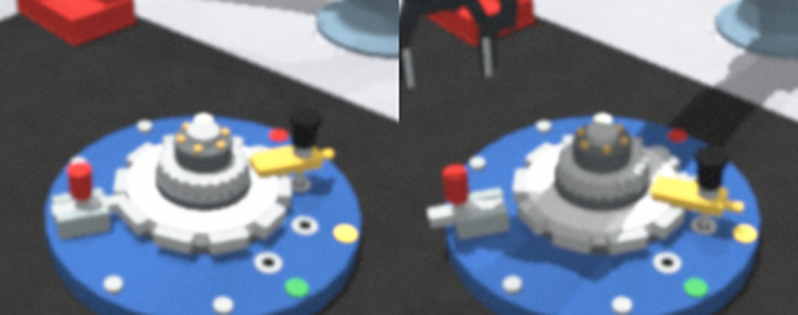

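The pointer stands at the yellow disc, and the black knob sits as low on its collar as at the start (left). Now the bolt goes home.

```bash
python3 - <<'E'
from h import *
o=down(T+np.pi)
movel(at(.1475,np.pi,.088),o,.15);st("down")
move_gripper(0,40);st("grip")
for r in(.135,.129,.127,.126,.125,.124,.123,.122,.121):
    movel(at(r,np.pi,.088),o,.04);pause(.1)
    F=np.array(read_ft_force());f=F[:2]@[np.cos(T+np.pi),np.sin(T+np.pi)]
    p=read_eef_pos();print(r,"push",round(f,1),"r",round(np.hypot(p[0]-X,p[1]-Y),4))
    if f>12:break
move_gripper(.06,40);pause(.3)
p=read_eef_pos();movel([p[0],p[1],.25],None,.15)
move_ptp([.6,-.25,.3],o);st("clear")
snap("scene","scene5");snap("top","top5")
x=cv2.imread('pics/scene5.png')[150:300,240:430];y=cv2.imread('pics/scene0.png')[150:300,240:430]
cv2.imwrite('pics/c5.png',cv2.resize(cv2.hconcat([y,x]),None,fx=2.1,fy=2.1,interpolation=cv2.INTER_CUBIC))
E
```

```text
down 19.27 [0.6649 0.0072 0.0893] F [ 1.1  0.7 -0.4] gap 0.0598 g 0.0
grip 19.69 [0.6646 0.007  0.0893] F [0.4 0.1 4.4] gap 0.0229 g 39.1
0.135 push 0.3 r 0.1349
0.129 push 0.8 r 0.1287
0.127 push 1.0 r 0.127
0.126 push 2.8 r 0.1262
0.125 push 2.6 r 0.1254
0.124 push 3.4 r 0.1253
0.123 push 6.1 r 0.1253
0.122 push 7.6 r 0.1253
0.121 push 8.0 r 0.1252
clear 26.16 [ 0.6007 -0.247   0.2995] F [-0.2  0.5  0. ] gap 0.0599 g 0.0
```

View pics/c5.png

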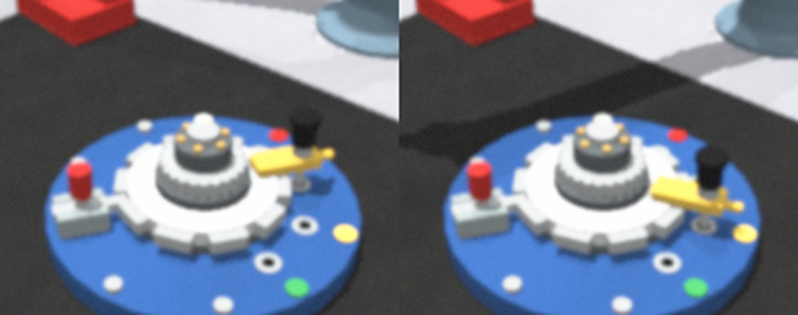

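The bolt stopped hard at r = 0.1253 m, which is home, and the red knob is back at its starting spot in the picture. The pin is down at yellow and the gripper is clear.

```bash
python3 -c "
from bench import *
print(sign_off())"
```

```text
the job is handed in; nothing more can be done
None
```

The table is turned to the yellow disc with the index pin down in its hole and the locking bolt pushed home; the job is handed in at about 26 s of the 59 s limit, and no verdict was returned.

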